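# Close a plaster mould in the hand press

## Task

Push the open two-part plaster mould across the bench, keeping it flat on the bench, onto the press's steel bed until it is square against the back stop and centred under the ram. Then swing the press lever down to its stop, so that the ram closes the mould, and let the lever return fully up. Leave the clay figures and the small spare mould standing where they are.

Things in the scene. Friction and masses are not known exactly. Their poses are not given: they have to be found in the camera images.
- mould: (All sizes are in mm.) The open mould, larger of the two rectangular white plaster moulds, about 0.7 kg, too wide to grasp: lower half 100 (x) by 90 (y) by 50 high, upper half 96 by 88 by 25 standing up to 10 proud on tight dowels (height about 85 open, 75 closed). Origin at the centre of its underside, z up. In place its x axis lies along the press's x.
- mould_top (a joint): Slit between the mould's two halves, m: starts at 0.008 to 0.010 (open), 0 = closed. The dowels are tight: about 5 N from above closes it, and it stays where it is left.
- press: Grey steel hand press, fixed, with column, overhanging head, and ram. Origin on the bench straight below the ram's axis; x points from the open front to the column behind, y to the left seen from the front, z up. The bench is level right through under the head: the bed is a steel sheet let in flush, 92 wide (as wide as the mould), from x = -150 to +50.
- bed_spot (a point): Where the centre of the mould's underside belongs: the press's origin, on the bench under the ram, with the press's axes.
- stop_face (a point): Foot of the back stop's front face, at x = +50, y = 0, z = 0 in the press's frame: a steel bar 100 wide (y) and 32 high. The mould against it is centred at x = 0.
- head_front (a point): Middle of the lower front edge of the press's head, at x = -67, y = 0, z = 125 in the press's frame. The head is 76 wide (y) and reaches from here back to the column and up to 230 high. It overhangs the mould's place, so a vertical gripper's body strikes the head before the mould is home: the fingers must reach in tilted, tips forward.
- press_lever (a joint): Lever angle, rad: 0 = up at rest (arm 55 degrees above level, pointing to the front), 0.85 = down at its stop (arm about 6 degrees above level). A spring returns it: about 2 N at the grip to start, 5 N at the stop, a little more while closing the mould. It drives the ram down 21; the ram's foot (disc, 56 across) is 98 above the bench at rest, 77 at the stop.
- lever_hinge (a point): Point on the lever's hinge axis (parallel to the press's y), at x = 0, y = -75, z = 180 in the press's frame, on the right side of the head. The arm is a steel rod 18 thick, 160 long.
- lever_grip (a point): Middle of the lever's grip: a level black round bar, 22 thick, 110 long, parallel to the press's y, standing out to -y from the arm's end, at y = -150 in the press's frame. It moves on a circle of radius 160 about the hinge axis: at rest 92 in front of the hinge and 131 above it, at the stop 159 in front and 17 above.
- figure_a: Bystander: standing terracotta clay figure, 98 high, round foot 46 across; origin at the centre of its underside.
- figure_b: Bystander: standing terracotta clay figure, 98 high, round foot 46 across; origin at the centre of its underside.
- figure_c: Bystander: standing terracotta clay figure, 98 high, round foot 46 across; origin at the centre of its underside.
- spare_mould: Bystander: small closed plaster mould, 70 by 60 by 55 high; origin at the centre of its underside.
Mind the look-alikes: they are no part of the job. What is shaped like the mould but purple is not meant.

How it is judged:
By the outcome, as a careful person would: the job done as asked, in the order asked, and still so for the second after the job is handed in, with the robot touching nothing.
It also fails if it takes over 72 s, if anything falls off the work surface, if the arm or the gripper's body presses on something with over 40 N, if the wrist force passes 120 N, or if a joint passes its speed limit or range.

## Robot

A 6-joint arm with a two-finger parallel gripper is mounted at the origin on the work surface. World frame = base frame: x ahead of the robot, y to its left, z up, the work surface at z = 0. Lengths are in m, angles in rad, forces in N, time in s.
With the tool pointing down it reaches from about 0.25 to 0.8 m from the base axis. Payload 8.5 kg.
Tool frame: the origin (TCP) lies at the very end of the fingers, on their centre line; the grasp point (between the pads) lies behind it (arm.hold_point_z is the z of the grasp point in the tool frame, in m); z points along the fingers, y is the line along which they close (so a half turn about z gives the same grasp; the last joint's range is limited). The gripper opens to 85 mm and grips with 20 to 120 N. Pads are 22 mm wide; open, the fingers measure 114 mm over their backs; the gripper's body (76 mm by 85 mm) begins 54 mm behind the grasp point. The pads swing forward as they close: fully open they stand 13 mm farther back than shut.
Start: joints at [-1.257, 0.238, -0.013, 1.319, 0, 1.571], TCP at [0.162, -0.499, 0.198] pointing down, gripper open.
Joint ranges: [-2.66, 2.66], [-1.03, 1.9], [-1.14, 1.46], [-1.82, 2.27], [-1.45, 1.34], [-3.14, 3.14]. Speed limits (rad/s): [2.22, 2.22, 2.79, 3.14, 3.14, 3.14].

## Interface

Orientations are given as a rotation vector (axis times angle).
In Python, from station import arm gives the robot as it stands. The module is installed in compiled form; this text tells all that it offers.
- The arm moves only by the shell command python3 -m jog 'ROWS'. ROWS is JSON, one flat list of numbers, 7 for each row, row after row: the shift along the tool's x, y, z in mm, then the turn, a rotation vector about the tool's x, y, z in rad, then the opening, from 0 (shut) to 1 (fully open). In form: [tx, ty, tz, ax, ay, az, hand, tx, ty, tz, ax, ay, az, hand, ...]. A call has 1 to 10 rows; each row shifts and turns the commanded pose from where the row before left it, along the tool's axes as they then stand; what a row does not reach is not made up. A row lasts 1/10 s, in which the tool goes at most 50 mm and 8.59 degrees, less where a joint would pass 70% of its speed; a pose out of reach is approached as far as the arm can. A call is refused whole if a number of a shift passes 50 or a number of a turn 0.15, either way. A call with a gripper value outside its range is refused whole. The fingers move at their own pace and stop on an object; the grip force is fixed at half the most. Time passes only in rows, so rows that do not move let the fingers close. It gives the time, the measured TCP pose, the force, the opening and the grip force at its end, in the units of the state.
- arm.read_state(): the state, without advancing time (a new reading comes with each control period).
- arm.get_image(name): name is "scene" or "side" or "wrist"; returns the picture (400x640x3 uint8, red, green, blue); there is no depth.
- arm.camera_params(name): a dict with "fx", "fy", "cx", "cy" (pixels), "D" ([k1, k2, p1, p2, k3] as OpenCV has them; the pictures are not rectified), "R" (3x3) and "t" (3): a world point X has camera coordinates R X + t. Camera axes: x right, y down, z forward; pixel columns grow to the right and rows downward; lengths in m; the calibration is good to about 2 mm. A picture is of the moment at which its call begins: read the wrist's pose just before it. camera_params takes no time and is no camera call; for the wrist camera it gives the pose at the moment of the call.
- arm.close_job(): hands the job in; it is judged then, once.
Trained networks look in the newest picture that a camera, given by its name, has taken for a name from the list of things; names that differ only in an ending like _2 or _b are one class to them, and where a whole thing is asked for, a point or a joint stands for the part that bears it (a point fixed in the world has none). Each returns a list of dicts, best first, with "confidence" (0 to 1); they miss things now and then, are a little off and sometimes report something else, mostly with a low value. They report only what shows in the picture. A call takes as long as a camera call. They do not tell look-alikes from the thing itself.
- arm.look_for(thing, camera): "at" ([column, row] in pixels, amid what is visible of it).
- arm.trace(thing, camera): "region" (400x640 bool, what is visible of it) and "at" ([column, row] in pixels, amid what is visible of it).
- arm.place_of(thing, camera): "at" ([column, row] in pixels: a listed point, or the origin of a listed thing).
The state is a dict: "time": time; "q": joint angles; "qvel": joint speeds; "joint_torque": joint torques, N m; "eef_pos": TCP position; "ee_rot": TCP orientation; "contact_force": force on the tool from outside, world axes, zero at the start; "moment": the same for the moment, N m; "opening": opening from 0.0 (shut) to 1.0 (fully open); "gripper_force": force on a finger pad.
Only numpy, scipy, OpenCV 4.12 (cv2) and the standard library are available. Lean on these libraries where they do the work, as an engineer would, in place of code of your own. Each camera call takes 0.05 s, during which the arm holds its last target. There are 200 camera calls.

## Working session

There is one attempt and no reset: what is moved stays moved. The work goes in short steps, Python scripts to look and compute and a shell command to move; the robot and the scene stay as the last step left them, time stands still between calls to the robot, and variables do not carry over. Pictures are saved under pics/ and viewed, at most 12 in all, crops included, and the job is handed in when it is done.

```bash
mkdir -p pics; cat > h.py <<'E'
import numpy as np, cv2
from station import arm
def save(cam,name):
    im=arm.get_image(cam); cv2.imwrite(f'pics/{name}.png',im[:,:,::-1]); return im
def ray(cam,px,P=None):
    P=P or arm.camera_params(cam)
    K=np.array([[P['fx'],0,P['cx']],[0,P['fy'],P['cy']],[0,0,1]])
    n=cv2.undistortPoints(np.array([[px]],float),K,np.array(P['D'],float))[0,0]
    R=np.array(P['R']);t=np.array(P['t'])
    return -R.T@t, R.T@np.array([n[0],n[1],1])
def onz(cam,px,z=0,P=None):
    o,d=ray(cam,px,P); return o+d*(z-o[2])/d[2]
def proj(cam,X,P=None):
    P=P or arm.camera_params(cam)
    K=np.array([[P['fx'],0,P['cx']],[0,P['fy'],P['cy']],[0,0,1]])
    return cv2.projectPoints(np.array(X,float).reshape(-1,3),cv2.Rodrigues(np.array(P['R'],float))[0],np.array(P['t'],float),K,np.array(P['D'],float))[0][:,0]
def tri(pxs):
    A=np.zeros((3,3));b=np.zeros(3)
    for cam,px in pxs:
        o,d=ray(cam,px); d/=np.linalg.norm(d); M=np.eye(3)-np.outer(d,d); A+=M;b+=M@o
    return np.linalg.solve(A,b)
E
python3 - <<'E'
from h import *
a=save('scene','scene0');b=save('side','side0')
for th in ['mould','press','bed_spot','stop_face','head_front','lever_hinge','lever_grip','figure_a','spare_mould']:
    for c in ['scene','side']:
        for r in arm.place_of(th,c)[:4]:
            print(th,c,np.round(r['at']),round(r['confidence'],2),np.round(onz(c,r['at'],{'head_front':.125,'lever_hinge':.18,'lever_grip':.311}.get(th,0)),3))
print(arm.read_state()['ee_rot'],arm.hold_point_z)
E
```

```text
mould scene [360. 196.] 0.79 [0.335 0.151 0.   ]
mould scene [261. 171.] 0.79 [ 0.305 -0.221  0.   ]
mould scene [319. 233.] 0.63 [0.513 0.045 0.   ]
mould side [380. 330.] 0.96 [0.326 0.147 0.   ]
mould side [321. 269.] 0.87 [0.507 0.049 0.   ]
mould side [423. 217.] 0.58 [ 0.308 -0.213  0.   ]
press scene [268. 270.] 0.73 [ 0.682 -0.083  0.   ]
press side [284. 209.] 0.89 [ 0.679 -0.095  0.   ]
press side [303. 184.] 0.21 [ 0.669 -0.207  0.   ]
bed_spot scene [265. 268.] 0.64 [ 0.679 -0.093  0.   ]
bed_spot scene [265. 232.] 0.58 [ 0.553 -0.13   0.   ]
bed_spot side [285. 211.] 0.28 [ 0.673 -0.088  0.   ]
stop_face scene [263. 286.] 0.62 [ 0.738 -0.08   0.   ]
stop_face side [267. 208.] 0.77 [ 0.724 -0.082  0.   ]
head_front scene [266. 232.] 0.55 [ 0.623 -0.095  0.125]
head_front side [302. 183.] 0.77 [ 0.619 -0.095  0.125]
lever_hinge scene [234. 239.] 0.93 [ 0.695 -0.163  0.18 ]
lever_hinge side [286. 145.] 0.94 [ 0.69  -0.159  0.18 ]
lever_grip scene [318. 232.] 0.71 [0.698 0.079 0.311]
lever_grip scene [206. 184.] 0.57 [ 0.619 -0.247  0.311]
lever_grip side [331.  92.] 0.72 [ 0.599 -0.24   0.311]
lever_grip side [284. 212.] 0.56 [0.539 0.148 0.311]
lever_grip side [267. 208.] 0.53 [0.573 0.151 0.311]
figure_a scene [222. 212.] 0.81 [ 0.509 -0.295  0.   ]
figure_a scene [324. 285.] 0.67 [0.692 0.099 0.   ]
figure_a scene [224. 248.] 0.62 [ 0.64  -0.244  0.   ]
figure_a side [364. 175.] 0.72 [ 0.511 -0.309  0.   ]
figure_a side [253. 254.] 0.65 [0.687 0.074 0.   ]
figure_a side [313. 183.] 0.62 [ 0.641 -0.22   0.   ]
spare_mould scene [356. 297.] 0.67 [0.709 0.203 0.   ]
spare_mould side [221. 289.] 0.69 [0.709 0.192 0.   ]
[-3.10281819e+00 -4.90940556e-01  4.07021859e-05] -0.0187
```

View pics/scene0.png

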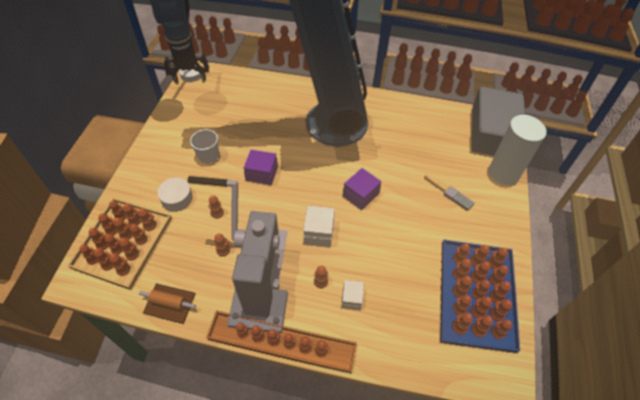

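View pics/side0.png

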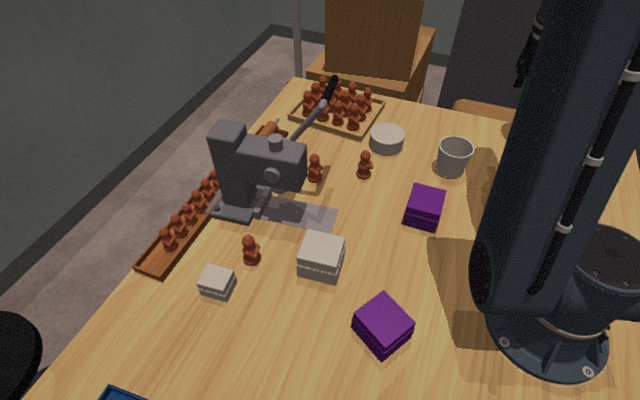

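The scene view shows the white mould at about (319,226), left of and in front of the press at (262,270). The two large boxes at (261,166) and (361,187) are purple decoys. Figures stand at (214,205), (222,242) and (321,275), and the small spare mould is at (352,294). The side view shows the bed strip running to about (335,218) and the mould at (321,257), which agrees with the scene view. Next I'll fit the press and mould poses.

```bash
cat >> h.py <<'E'
from scipy.optimize import least_squares, minimize
def Tp(p,X):
    c,s=np.cos(p[2]),np.sin(p[2]); X=np.atleast_2d(X).astype(float)
    return np.c_[p[0]+c*X[:,0]-s*X[:,1], p[1]+s*X[:,0]+c*X[:,1], X[:,2]]
B=np.array([[sx*.05,sy*.045,z] for sx in(-1,1) for sy in(-1,1) for z in(0,.05)]+[[sx*.048,sy*.044,z] for sx in(-1,1) for sy in(-1,1) for z in(.06,.085)])
def fit_mould(masks,p0,htop=.084):
    b=B.copy(); b[b[:,2]>.08,2]=htop
    Ps={c:arm.camera_params(c) for c in masks}
    def sil(p,c):
        h=cv2.convexHull((proj(c,Tp(p,b),Ps[c])*16).astype(np.float32).round().astype(np.int32))
        m=np.zeros((400,640),np.uint8); cv2.fillPoly(m,[h],255,cv2.LINE_AA,4); return m/255.
    def cost(v):
        p=[v[0]/100,v[1]/100,v[2]/5]; 
        return sum(np.abs(sil(p,c)-m).sum()/m.sum() for c,m in masks.items())
    best=None
    for y in np.arange(-.75,.76,.15):
        v0=[p0[0]*100,p0[1]*100,(p0[2]+y)*5]
        r=minimize(cost,v0,method='Nelder-Mead',options=dict(initial_simplex=[v0,np.add(v0,[1,0,0]),np.add(v0,[0,1,0]),np.add(v0,[0,0,.5])],xatol=.01,fatol=1e-4))
        if best is None or r.fun<best.fun: best=r
    return np.array([best.x[0]/100,best.x[1]/100,best.x[2]/5]),best.fun
KP=dict(bed_spot=[0,0,0],stop_face=[.05,0,0],head_front=[-.067,0,.125],lever_hinge=[0,-.075,.18],lever_grip=[-.092,-.15,.311])
def mask_of(th,c,near):
    rs=arm.trace(th,c)
    return min(rs,key=lambda r:np.hypot(*np.subtract(r['at'],near)))['region'].astype(float) if rs else None
E
python3 - <<'E'
from h import *
ob=[]
for c in('scene','side'):
    arm.get_image(c)
    for k,X in KP.items():
        g=proj(c,Tp([.68,-.09,.13],X))[0]
        for r in arm.place_of(k,c):
            if np.hypot(*(np.array(r['at'])-g))<25: ob.append((c,k,X,r['at']));break
f=lambda p:np.concatenate([proj(c,Tp(p,X))[0]-a for c,k,X,a in ob])
r=least_squares(f,[.68,-.09,.13],loss='soft_l1',f_scale=1.5)
print('press',r.x); 
for o,e in zip(ob,f(r.x).reshape(-1,2)):print(o[0],o[1],e.round(1))
ms={c:mask_of('mould',c,proj(c,[.51,.047,.045])[0]) for c in('scene','side')}
print({c:m.sum() for c,m in ms.items()})
print(fit_mould(ms,[.51,.047,.1]))
E
```

```text
press [ 0.68449409 -0.09069866  0.10652769]
scene bed_spot [-3.  -1.8]
scene stop_face [ 0.1 -0.5]
scene head_front [-0.7 -2.5]
scene lever_hinge [2.5 0.5]
scene lever_grip [ 2.  -0.7]
side bed_spot [-1.5 -1. ]
side stop_face [-2.2 -2.4]
side head_front [0.8 3.4]
side lever_hinge [ 0.6 -0.1]
side lever_grip [-3.4 -1.7]
{'scene': np.float64(1136.0), 'side': np.float64(2193.0)}
(array([0.5104045 , 0.04328874, 0.13581936]), np.float64(0.15605972368459659))
```

```bash
python3 -m jog '[0,0,-45,0,0,0,0.5,0,0,-45,0,0,0,0.5,0,0,-30,0,0,0,0.5,36,-32,0,0,0,0,0.5,36,-32,0,0,0,0,0.5,36,-32,0,0,0,0,0.5,36,-32,0,0,0,0,0.5,36,-32,0,0,0,0,0.5,36,-32,0,0,0,0,0.5,36,-32,0,0,0,0,0.5]'
python3 -m jog '[36,-32,0,0,0,0,0.5,36,-32,0,0,0,0,0.5,36,-32,0,0,0,0,0.5,36,-32,0,0,0,0,0.5,36,-32,0,0,0,0,0.5,0,0,0,0,0,0.1,0.5,0,0,0,0,0,0.1,0.5,0,0,0,0,0,0,0.5]'
python3 - <<'E'
from h import *
s=arm.read_state();print(s['q'],s['eef_pos'],s['ee_rot'])
P=arm.camera_params('wrist');print('cam at',-np.array(P['R']).T@np.array(P['t']),np.array(P['R'])[2])
save('wrist','w1')
E
```

```text
time: 2.7
eef_pos: [0.3331, -0.2068, 0.318]
ee_rot: [3.103, 0.49, 0.001]
contact_force: [1.0, -0.4, -0.3]
opening: 0.495
gripper_force: 0.0
time: 3.5
eef_pos: [0.4545, -0.0002, 0.3176]
ee_rot: [-3.136, -0.178, 0.001]
contact_force: [-0.3, -0.2, 0.2]
opening: 0.5
gripper_force: 0.0
[-4.61768394e-04  1.03246396e-01  1.21770191e-01  1.58964831e+00
  7.73992544e-05  3.02754323e+00] [ 4.54504887e-01 -1.83529297e-04  3.17586315e-01] [-3.13643141e+00 -1.78321697e-01  5.07699402e-04]
cam at [0.53747762 0.00894984 0.49398541] [-0.31702868 -0.03686995 -0.94769902]
```

View pics/w1.png

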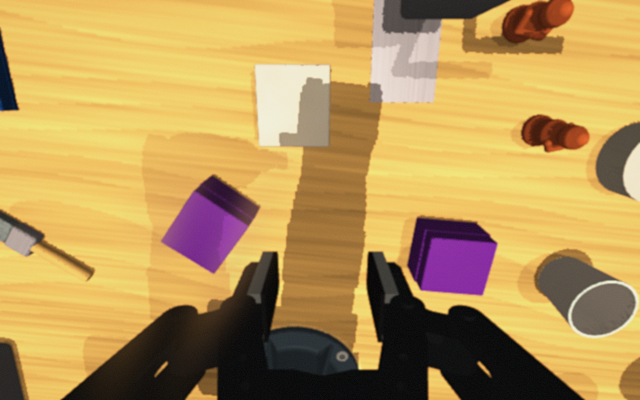

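The wrist view shows the mould's top face with corners at about (255,66), (329,65), (330,146) and (259,147). The bed's front edge runs from (371,101) to (436,102), with the press above it and the purple boxes below. These corners give positions from close by.

```bash
python3 - <<'E'
from h import *
for p in [(371,101),(436,102),(375,0),(441,30)]: print('bed',onz('wrist',p,0).round(4))
for p in [(255,66),(329,65),(330,146),(259,147)]: print('top',onz('wrist',p,.085).round(4))
print('bed pred',Tp([.684,-.091,.107],[[-.15,.046,0],[-.15,-.046,0]]).round(4))
arm.get_image('wrist')
m=mask_of('mould','wrist',(293,106)); print(m.sum(),fit_mould({'wrist':m},[.51,.043,.136]))
im=arm.get_image('wrist').astype(float)
for v in (80,88,96): print([tuple(im[v,u].astype(int)) for u in range(366,378,2)],[tuple(im[v,u].astype(int)) for u in range(430,444,2)])
E
```

```text
bed [ 0.5294 -0.0631  0.    ]
bed [ 0.5389 -0.1566  0.    ]
bed [ 0.6561 -0.0476 -0.    ]
bed [ 0.6314 -0.1423  0.    ]
top [0.5535 0.0888 0.085 ]
top [0.5645 0.0039 0.085 ]
top [ 0.4717 -0.0088  0.085 ]
top [0.4602 0.079  0.085 ]
bed pred [[ 0.5299 -0.0613  0.    ]
 [ 0.5398 -0.1528  0.    ]]
6030.0 (array([0.51342792, 0.04119914, 0.11578952]), np.float64(0.03594446070302085))
[(np.int64(242), np.int64(207), np.int64(107)), (np.int64(242), np.int64(205), np.int64(107)), (np.int64(228), np.int64(199), np.int64(169)), (np.int64(235), np.int64(225), np.int64(216)), (np.int64(234), np.int64(221), np.int64(214)), (np.int64(235), np.int64(222), np.int64(214))] [(np.int64(220), np.int64(204), np.int64(195)), (np.int64(223), np.int64(206), np.int64(198)), (np.int64(217), np.int64(195), np.int64(183)), (np.int64(238), np.int64(202), np.int64(117)), (np.int64(242), np.int64(207), np.int64(106)), (np.int64(242), np.int64(207), np.int64(106)), (np.int64(241), np.int64(205), np.int64(106))]
[(np.int64(165), np.int64(117), np.int64(56)), (np.int64(162), np.int64(117), np.int64(60)), (np.int64(137
[... 414 characters left out ...]
int64(242), np.int64(199), np.int64(102)), (np.int64(242), np.int64(200), np.int64(102))]
[(np.int64(164), np.int64(118), np.int64(59)), (np.int64(154), np.int64(112), np.int64(62)), (np.int64(135), np.int64(119), np.int64(109)), (np.int64(130), np.int64(119), np.int64(113)), (np.int64(129), np.int64(118), np.int64(113)), (np.int64(130), np.int64(117), np.int64(112))] [(np.int64(224), np.int64(209), np.int64(199)), (np.int64(223), np.int64(204), np.int64(195)), (np.int64(238), np.int64(200), np.int64(129)), (np.int64(243), np.int64(201), np.int64(102)), (np.int64(242), np.int64(200), np.int64(102)), (np.int64(243), np.int64(199), np.int64(102)), (np.int64(243), np.int64(199), np.int64(103))]
```

```bash
python3 -m jog '[15.6,-28.8,0,0,0,0,0.5,15.6,-28.8,0,0,0,0,0.5,15.6,-28.8,0,0,0,0,0.5,15.6,-28.8,0,0,0,0,0.5,0,0,0,0,0,-0.143,0.5,0,0,0,0,0,-0.143,0.5,0,0,0,0,0,-0.143,0.5,0,0,0,0,0,-0.143,0.5,0,0,0,0,0,-0.143,0.5,0,0,0,0,0,-0.143,0.5]'
python3 -m jog '[0,0,0,0,0,-0.143,0.5,0,0,0,0,0,-0.143,0.5,0,0,0,0,0,-0.143,0.5,0,0,0,0,0,-0.143,0.5,0,0,0,0,0,-0.141,0.5,0,0,45,0,0,0,0.5,0,0,45,0,0,0,0.5,0,0,45,0,0,0,0.5,0,0,45,0,0,0,0.5,0,0,0,0,0,0,0.5]'
cat >> h.py <<'E'
PR=[.683,-.092,.115]
from scipy.spatial.transform import Rotation as Ro
def st():
    s=arm.read_state(); c,sn=np.cos(PR[2]),np.sin(PR[2]); d=np.array(s['eef_pos'])-[PR[0],PR[1],0]
    R=Ro.from_rotvec(s['ee_rot']).as_matrix(); Rz=Ro.from_euler('z',PR[2]).as_matrix()
    print('t',s['time'],'press-frame tcp',(Rz.T@d*1000).round(1),'axes x,y,z in press\n',(Rz.T@R).T.round(3),'\nF',np.round(Rz.T@s['contact_force'],1),'q',np.round(s['q'],2)); return Rz.T@R
E
python3 -c "
from h import *
st()"
```

```text
time: 4.7
eef_pos: [0.507, 0.0896, 0.3184]
ee_rot: [-2.717, -1.527, -0.014]
contact_force: [0.2, 0.9, 0.6]
opening: 0.501
gripper_force: 0.0
time: 5.7
eef_pos: [0.502, 0.0937, 0.1334]
ee_rot: [-2.019, -2.372, -0.015]
contact_force: [-1.1, 0.3, 0.0]
opening: 0.501
gripper_force: 0.0
t 5.7 press-frame tcp [-158.5  205.3  133.4] axes x,y,z in press
 [[-0.045  0.999  0.026]
 [ 0.999  0.045 -0.01 ]
 [-0.011  0.026 -1.   ]] 
F [-1.1  0.4  0. ] q [ 0.17  0.25 -0.16  1.17  0.03  1.58]
```

```bash
python3 -m jog '[14,2.5,0,-0.011,-0.026,0.045,0.5,13,2,0,0,0,0,0.5,0,0,40,0,0,0,0.5,0,0,40,0,0,0,0.5,0,0,30,0,0,0,0.5,0,0,10,0,0,0,0.5,0,0,0,0,0,0,0.5]'
python3 -c "
from h import *
st()"
```

```text
time: 6.4
eef_pos: [0.5084, 0.1226, 0.019]
ee_rot: [2.085, 2.342, 0.012]
contact_force: [0.4, -0.6, 0.1]
opening: 0.497
gripper_force: 0.0
t 6.4 press-frame tcp [-148.8  233.2   19. ] axes x,y,z in press
 [[-0.001  1.     0.001]
 [ 1.     0.001  0.009]
 [ 0.009  0.001 -1.   ]] 
F [ 0.4 -0.6  0.1] q [ 0.24  0.35 -0.34  0.87 -0.    1.69]
```

```bash
python3 -m jog '[-5,-5,5,0,0.009,0,0.5,-15,0,0,0,0,0,0.5,-10,0,0,0,0,0,0.5,-10,0,0,0,0,0,0.5,-10,0,0,0,0,0,0.5,-10,0,0,0,0,0,0.5,-10,0,0,0,0,0,0.5,-10,0,0,0,0,0,0.5,-10,0,0,0,0,0,0.5,-10,0,0,0,0,0,0.5]'
python3 -c "
from h import *
st()"
python3 -m jog '[-10,0,0,0,0,0,0.5,-10,0,0,0,0,0,0.5,-10,0,0,0,0,0,0.5,-10,0,0,0,0,0,0.5,-8,0,0,0,0,0,0.5,-6,0,0,0,0,0,0.5,0,0,0,0,0,0,0.5]'
python3 -c "
from h import *
st()
ms={}
for c in('scene','side','wrist'):
    save(c,'p2'+c); m=mask_of('mould',c,proj(c,Tp(PR,[-.154,.01,.045]))[0])
    if m is None: print('none',c); continue
    ms[c]=m; print(c,m.sum(),fit_mould({c:m},[*Tp(PR,[-.154,.01,0])[0][:2],.115]))
"
```

```text
time: 7.4
eef_pos: [0.5155, 0.0219, 0.0138]
ee_rot: [2.09, 2.345, 0.026]
contact_force: [-1.0, 5.2, 4.0]
opening: 0.499
gripper_force: 2.8
t 7.4 press-frame tcp [-153.3  132.4   13.8] axes x,y,z in press
 [[ 0.     1.     0.011]
 [ 1.    -0.001  0.012]
 [ 0.012  0.011 -1.   ]] 
F [-0.4  5.2  4. ] q [ 0.03  0.35 -0.37  0.85  0.01  1.49]
time: 8.1
eef_pos: [0.5211, -0.0326, 0.0126]
ee_rot: [2.091, 2.343, 0.022]
contact_force: [-0.1, -0.4, 0.2]
opening: 0.496
gripper_force: 0.0
t 8.1 press-frame tcp [-154.    77.6   12.6] axes x,y,z in press
 [[ 0.002  1.     0.009]
 [ 1.    -0.002  0.011]
 [ 0.011  0.009 -1.   ]] 
F [-0.2 -0.4  0.2] q [-0.07  0.36 -0.35  0.85  0.01  1.39]
scene 529.0 (array([ 0.52472376, -0.08266678,  0.34913561]), np.float64(1.2649690500018531))
side 572.0 (array([ 0.52521796, -0.08634745,  0.25243563]), np.float64(2.296489784725079))
wrist 14032.0 (array([ 0.53624979, -0.13214381,  1.37944976]), np.float64(0.9852611398036979))
```

View pics/p2wrist.png

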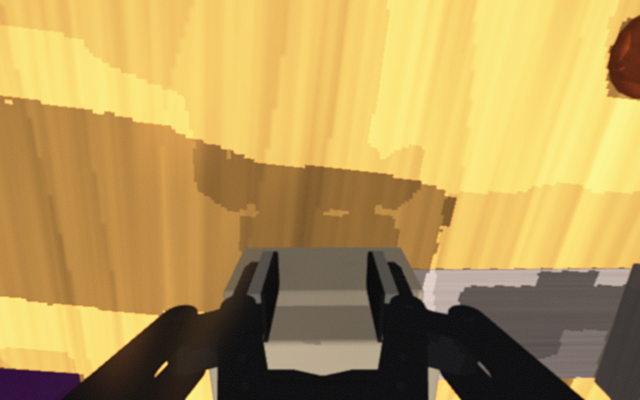

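The wrist view has +y up and +x to the right. It shows the foot of the mould's left face at row 248 (cols 245–408) and the bed's left edge at row 268 (col 430).

```bash
python3 -c "
from h import *
w=lambda p:(Tp([0,0,-PR[2]],onz('wrist',p,0)-[PR[0],PR[1],0])*1000).round(1)
for p in [(247,248),(325,248),(408,248),(426,268),(520,268),(620,270)]:print(p,w(p))
im=arm.get_image('wrist').astype(int)
for u in (270,300,330,380): print(u,[tuple(map(int,im[v,u])) for v in range(240,256,2)])
for u in (450,550,600): print(u,[tuple(map(int,im[v,u])) for v in range(260,276,2)])
"
```

```text
(247, 248) [[-200.8   65.     0. ]]
(325, 248) [[-151.2   64.8    0. ]]
(408, 248) [[-98.   64.5   0. ]]
(426, 268) [[-85.   49.9  -0. ]]
(520, 268) [[-23.1  49.5   0. ]]
(620, 270) [[43.9 47.6  0. ]]
270 [(153, 110, 56), (147, 108, 54), (152, 111, 57), (151, 110, 56), (122, 103, 77), (106, 95, 82), (87, 82, 73), (84, 79, 72)]
300 [(125, 89, 47), (124, 89, 44), (124, 91, 47), (122, 90, 48), (111, 97, 77), (106, 97, 79), (111, 100, 83), (108, 98, 82)]
330 [(144, 104, 52), (145, 105, 53), (143, 105, 52), (142, 103, 54), (118, 100, 78), (108, 99, 81), (110, 99, 84), (110, 101, 84)]
380 [(147, 107, 54), (149, 106, 53), (148, 107, 55), (143, 105, 55), (115, 99, 79), (103, 95, 81), (82, 79, 71), (83, 80, 75)]
450 [(247, 208, 110), (246, 206, 107), (247, 208, 109), (247, 208, 110), (246, 202, 106), (194, 164, 140), (192, 175, 169), (190, 174, 166)]
550 [(241, 196, 100), (241, 195, 98), (242, 197, 101), (243, 197, 102), (236, 185, 104), (191, 170, 160), (136, 122, 117), (92, 84, 81)]
600 [(246, 206, 108), (246, 206, 106), (246, 206, 108), (246, 204, 104), (202, 154, 96), (185, 171, 163), (186, 169, 161), (188, 170, 163)]
```

```bash
python3 -m jog '[-4,0,0,0,0,0,0.5,-4,0,0,0,0,0,0.5,-4,0,0,0,0,0,0.5,-3,0,0,0,0,0,0.5,-2,0,0,0,0,0,0.5,-1,0,0,0,0,0,0.5,0,0,0,0,0,0,0.5]'
cat >> h.py <<'E'
def edge(cam,u,v0,v1,z=0,sub=2):
    im=cv2.cvtColor(arm.get_image(cam),cv2.COLOR_RGB2LAB)[:,u-3:u+4,2].mean(1).astype(float)
    g=np.abs(np.gradient(cv2.GaussianBlur(im[:,None],(1,5),1)[:,0]))[v0:v1]; i=int(g.argmax())+v0
    return u,i,(Tp([0,0,-PR[2]],onz(cam,(u,i),z)-[PR[0],PR[1],0])*1000).round(1)[0]
E
python3 -c "
from h import *
st(); save('wrist','p3')
for u in (300,330,350): print('m',edge('wrist',u,225,275))
for u in (450,500,550,600): print('b',edge('wrist',u,230,275))
"
```

```text
time: 9.15
eef_pos: [0.523, -0.0493, 0.0121]
ee_rot: [-2.091, -2.345, -0.022]
contact_force: [-0.0, 2.7, 0.6]
opening: 0.502
gripper_force: 1.5
t 9.15 press-frame tcp [-154.1   60.8   12.1] axes x,y,z in press
 [[ 0.001  1.     0.009]
 [ 1.    -0.001  0.01 ]
 [ 0.01   0.009 -1.   ]] 
F [0.3 2.7 0.6] q [-0.1   0.36 -0.34  0.85  0.01  1.36]
m (300, 245, array([-166.9,   48.7,    0. ]))
m (330, 244, array([-147.8,   49.3,    0. ]))
m (350, 244, array([-135.1,   49.3,    0. ]))
b (450, 244, array([-71.2,  48.9,   0. ]))
b (500, 244, array([-39.1,  48.8,   0. ]))
b (550, 243, array([-7. , 49.3,  0. ]))
b (600, 243, array([25.4, 49.1, -0. ]))
```

View pics/p3.png

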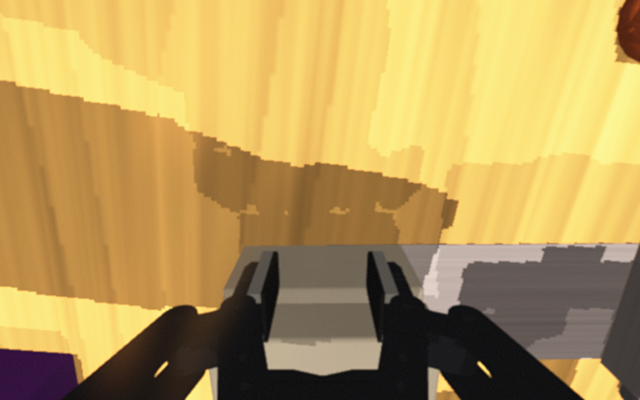

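The mould's left edge is at row 244 and the bed's left edge at rows 243–244, so they are nearly collinear. It needs about 1.5 mm more, then I'll reorient behind the mould.

```bash
sed -i 's/^PR=.*/PR=[.6826,-.0888,.12]/' h.py
python3 -m jog '[-1,0,0,0,0,0,0.5,-0.8,0,0,0,0,0,0.5,0,0,0,0,0,0,0.5,15,0,0,0,0,0,0.5,15,0,-10,0,0,0,0.5,0,0,-45,0,0,0,0.5,0,0,-45,0,0,0,0.5,0,0,-45,0,0,0,0.5,0,0,-45,0,0,0,0.5,0,0,0,0,0,0,0.5]'
python3 -m jog '[-22,-22,0,0,0,0,0.5,-22,-22,0,0,0,0,0.5,-22,-22,0,0,0,0,0.5,-22,-22,0,0,0,0,0.5,0,0,0,0,0,0.143,0.5,0,0,0,0,0,0.143,0.5,0,0,0,0,0,0.143,0.5,0,0,0,0,0,0.143,0.5,0,0,0,0,0,0.143,0.5,0,0,0,0,0,0.143,0.5]'
python3 -m jog '[0,0,0,0,0,0.143,0.5,0,0,0,0,0,0.143,0.5,0,0,0,0,0,0.143,0.5,0,0,0,0,0,0.143,0.5,0,0,0,0,0,0.143,0.5,0,0,0,0,0,0,0.5]'
python3 -c "
from h import *
st(); save('wrist','p4');c='wrist'
m=mask_of('mould',c,proj(c,Tp(PR,[-.15,0,.085]))[0])
p,e=fit_mould({c:m},[*Tp(PR,[-.15,0,0])[0][:2],.12]);print(m.sum(),p,e,Tp([0,0,-PR[2]],[p[0]-PR[0],p[1]-PR[1],0])*1000,p[2]-PR[2])
"
```

```text
time: 10.55
eef_pos: [0.5205, -0.0223, 0.209]
ee_rot: [2.084, 2.34, 0.031]
contact_force: [0.5, -0.1, -0.7]
opening: 0.501
gripper_force: 0.0
time: 11.55
eef_pos: [0.4403, -0.1198, 0.2007]
ee_rot: [-2.874, -1.253, -0.019]
contact_force: [0.1, -0.4, 0.6]
opening: 0.5
gripper_force: 0.0
time: 12.15
eef_pos: [0.4403, -0.1198, 0.2006]
ee_rot: [-3.127, -0.174, -0.014]
contact_force: [-0.2, -0.2, -0.2]
opening: 0.498
gripper_force: 0.0
t 12.15 press-frame tcp [-244.3   -1.7  200.6] axes x,y,z in press
 [[ 1.    -0.009  0.01 ]
 [-0.009 -1.    -0.009]
 [ 0.01   0.009 -1.   ]] 
F [-0.2 -0.2 -0.2] q [-0.27  0.11 -0.16  1.29  0.01  2.76]
12689.0 [ 0.5310231  -0.10618351  0.12876849] 0.027262767349827473 [[-152.56787057    0.88710176    0.        ]] 0.008768488965072707
```

View pics/p4.png

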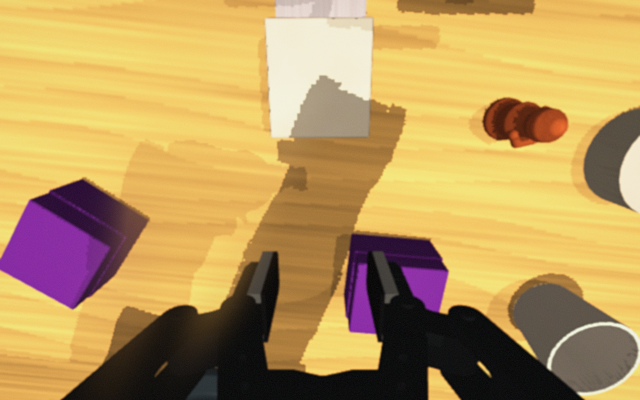

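Wrist view: the mould's top face is at (266–372, 17–137), lined up with the bed above it. The right purple box has its near foot edge at about (352,234)–(431,240), so I'll check its clearance for the tilted gripper.

```bash
python3 -c "
from h import *
for p,z in [((352,234),0),((431,240),0),((350,265),.085),((447,270),.085),((347,333),.085)]:
    w=onz('wrist',p,z); print(w.round(3),(Tp([0,0,-PR[2]],w-[PR[0],PR[1],0])*1000).round(0))
"
python3 -m jog '[0,0,0,0,0.131,0,0.5,0,0,0,0,0.131,0,0.5,0,0,0,0,0.131,0,0.5,0,0,0,0,0.131,0,0.5,0,0,0,0,0.131,0,0.5,0,0,0,0,0.131,0,0.5,0,0,0,0,0,0,0.5]'
python3 -c "
from h import *
st()"
```

```text
[ 0.359 -0.166  0.   ] [[-331.  -38.    0.]]
[ 0.363 -0.266  0.   ] [[-339. -137.    0.]]
[ 0.362 -0.157  0.085] [[-327.  -29.   85.]]
[ 0.368 -0.254  0.085] [[-332. -127.   85.]]
[ 0.279 -0.165  0.085] [[-409.  -28.   85.]]
time: 12.95
eef_pos: [0.4352, -0.1179, 0.195]
ee_rot: [-2.844, -0.152, -1.189]
contact_force: [-0.8, -0.2, -0.1]
opening: 0.499
gripper_force: 0.0
t 12.95 press-frame tcp [-249.1    0.7  195. ] axes x,y,z in press
 [[ 0.702 -0.015  0.712]
 [-0.008 -1.    -0.013]
 [ 0.712  0.003 -0.702]] 
F [-0.8 -0.1 -0.1] q [-0.65 -0.33 -0.89  0.38  0.52  2.56]
```

```bash
python3 -m jog '[0,0,0,0,-0.131,0,0.5,0,0,0,0,-0.131,0,0.5,0,0,0,-0.007,0,-0.0135,0.5,-14,0,34,0,0,0,0.5,-14,0,34,0,0,0,0.5,-14,0,34,0,0,0,0.5,-14,0,34,0,0,0,0.5,0,0,0,0,0,0,0.5]'
python3 -c "
from h import *
st()"
```

```text
time: 13.75
eef_pos: [0.4592, -0.1169, 0.0509]
ee_rot: [-2.997, -0.185, -0.81]
contact_force: [-0.2, -0.1, 0.7]
opening: 0.498
gripper_force: 0.0
t 13.75 press-frame tcp [-225.2   -1.1   50.9] axes x,y,z in press
 [[ 0.864  0.003  0.504]
 [ 0.003 -1.     0.001]
 [ 0.504  0.001 -0.864]] 
F [-0.2 -0.1  0.7] q [-0.44 -0.01 -0.92  0.2   0.27  2.64]
```

```bash
python3 -m jog '[-9.3,-2,16,0,0,0,0.5,-9.3,0,16,0,0,0,0.5,6.9,0,4,0,0,0,0.5,6.9,0,4,0,0,0,0.5,6.9,0,4,0,0,0,0.5,6.9,0,4,0,0,0,0.5,6.9,0,4,0,0,0,0.5,6.9,0,4,0,0,0,0.5,0,0,0,0,0,0,0.5]'
python3 -c "
from h import *
st(); save('wrist','p5');c='wrist'
m=mask_of('mould',c,proj(c,Tp(PR,[-.12,0,.085]))[0])
p,e=fit_mould({c:m},[*Tp(PR,[-.12,0,0])[0][:2],.12]);print(m.sum(),p,e,Tp([0,0,-PR[2]],[p[0]-PR[0],p[1]-PR[1],0])*1000,p[2]-PR[2])
"
```

```text
time: 14.65
eef_pos: [0.5104, -0.1107, 0.0188]
ee_rot: [-2.997, -0.184, -0.822]
contact_force: [-0.3, -0.6, 0.6]
opening: 0.496
gripper_force: 0.0
t 14.65 press-frame tcp [-173.6   -1.2   18.8] axes x,y,z in press
 [[ 0.86   0.003  0.51 ]
 [ 0.001 -1.     0.004]
 [ 0.51  -0.002 -0.86 ]] 
F [-0.4 -0.6  0.6] q [-0.37  0.13 -0.91  0.05  0.24  2.71]
45825.0 [ 0.54694094 -0.103849    0.10827385] 0.05543570488751965 [[-136.48503023    1.29927206    0.        ]] -0.011726146480088476
```

View pics/p5.png

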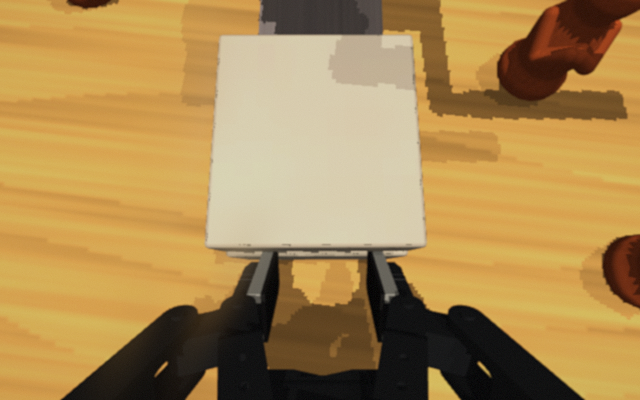

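Wrist view: the mould's top face corners are (220,36), (412,35), (425,247) and (206,247), with the bed strip beyond it at cols 260–382. The fingers are touching the mould's rear face.

```bash
cat >> h.py <<'E'
def pf(cam,p,z=0):
    return (Tp([0,0,-PR[2]],onz(cam,p,z)-[PR[0],PR[1],0])*1000).round(1)[0]
def rowedges(im,v,u0,u1,n=6):
    g=cv2.GaussianBlur(cv2.cvtColor(im,cv2.COLOR_RGB2LAB)[v-2:v+3].astype(float).mean(0)[None],(5,1),1)[0]
    d=np.linalg.norm(np.gradient(g,axis=0),axis=1); pk=[u for u in range(u0,u1) if d[u]==d[max(0,u-4):u+5].max() and d[u]>6]
    return [(u,round(d[u],1)) for u in pk]
E
python3 -c "
from h import *
for p in [(220,36),(412,35),(425,247),(206,247)]: print('top',pf('wrist',p,.084))
im=arm.get_image('wrist')
for v in (10,25):
    r=rowedges(im,v,200,450); print(v,[(u,d,pf('wrist',(u,v),0)[:2]) for u,d in r])
for v in (80,160,230):
    r=rowedges(im,v,180,450); print(v,[(u,d,pf('wrist',(u,v),.084)[:2]) for u,d in r])
"
```

```text
top [-90.2  44.6  84. ]
top [-89.3 -41.4  84. ]
top [-183.6  -41.2   84. ]
top [-183.7   43.8   84. ]
10 [(262, np.float64(21.5), array([-1.1, 44. ])), (382, np.float64(12.6), array([ -0.7, -46.5])), (439, np.float64(18.7), array([ -0.4, -89.7]))]
25 [(259, np.float64(14.7), array([-14.2,  45.7])), (275, np.float64(19.6), array([-14.1,  33.8])), (382, np.float64(12.8), array([-13.7, -46. ])), (441, np.float64(15.2), array([-13.5, -90.2]))]
80 [(217, np.float64(11.4), array([-112.2,   44.4])), (415, np.float64(9.8), array([-111.9,  -41.5])), (425, np.float64(21.0), array([-111.9,  -45.8])), (449, np.float64(22.7), array([-111.9,  -56.3]))]
160 [(213, np.float64(12.1), array([-148.6,   43.5])), (420, np.float64(12.5), array([-148.4,  -41.4]))]
230 [(206, np.float64(13.4), array([-177.3,   44.2])), (425, np.float64(13.0), array([-177.2,  -41.6]))]
```

```bash
python3 -c "
from h import *
s=arm.read_state();R=Ro.from_rotvec(s['ee_rot']).as_matrix();t=np.array(s['eef_pos'])
print('tcp',proj('wrist',t),'tips at y+-.021..',proj('wrist',[t+R@[.011,.021,-.006],t+R@[.011,-.021,-.006]]))
for q in ([-.187,0,.0],[-.167,0,0],[-.187,0,.05],[-.167,0,.05]): print(q,proj('wrist',Tp(PR,q)))
im=save('side','p6'); c=proj('side',Tp(PR,[-.13,0,.05]))[0].astype(int); 
cr=im[c[1]-60:c[1]+60,c[0]-80:c[0]+80]; print(c)
im2=save('scene','p6s'); d=proj('scene',Tp(PR,[-.13,0,.05]))[0].astype(int); cr2=im2[d[1]-60:d[1]+60,d[0]-80:d[0]+80]
cv2.imwrite('pics/p6c.png',cv2.resize(np.vstack([cr,cr2]),None,fx=2.5,fy=2.5,interpolation=3)[:,:,::-1])
"
```

```text
tcp [[321.54363814 238.55923265]] tips at y+-.021.. [[358.97744504 225.32900089]
 [284.05719772 225.31337273]]
[-0.187, 0, 0.0] [[319.71143023 260.83891789]]
[-0.167, 0, 0] [[319.79575748 229.49123459]]
[-0.187, 0, 0.05] [[319.34450188 258.15659753]]
[-0.167, 0, 0.05] [[319.4632917  217.53515398]]
[326 207]
```

View pics/p6c.png

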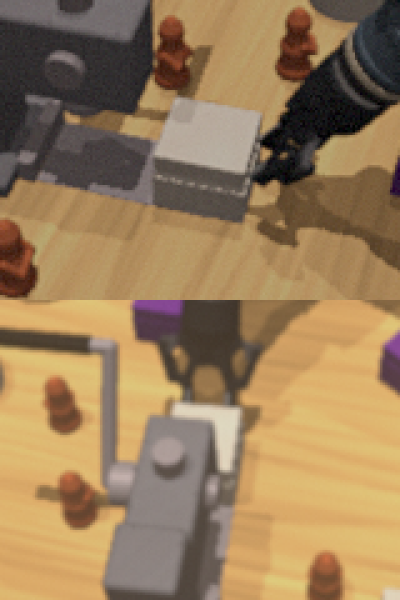

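The crop shows the mould upright at the front of the bed (side, centre (207,160)), with the gripper against its rear face. I'll cross-check its x position from the side camera.

```bash
python3 -c "
from h import *
for c in ('side','scene'):
    arm.get_image(c)
    m=mask_of('mould',c,proj(c,Tp(PR,[-.13,0,.045]))[0])
    p,e=fit_mould({c:m},[*Tp(PR,[-.125,0,0])[0][:2],.12]);print(c,m.sum(),e,Tp([0,0,-PR[2]],[p[0]-PR[0],p[1]-PR[1],0])*1000,p[2]-PR[2])
    # rear-lower corners, and tcp
    print(proj(c,Tp(PR,[[-.187,.045,0],[-.167,.045,0],[-.187,.045,.05],[-.087,.045,0]])).round(1), proj(c,arm.read_state()['eef_pos']).round(1))
"
python3 -c "
import cv2;im=cv2.imread('pics/p6.png');print(im.shape)
cv2.imwrite('pics/p6d.png',cv2.resize(im[165:245,290:390],None,fx=7,fy=7,interpolation=2))"
```

```text
side 1684.0 0.10942666852964464 [[-136.37504888   -1.12686117    0.        ]] 0.07502149755592294
[[342.8 236.3]
 [335.5 234.7]
 [343.7 224.5]
 [306.8 228.5]] [[342.6 218. ]]
scene 329.0 2.562393468025508 [[-168.37909731    7.74502266    0.        ]] 0.2687323465430158
[[288.3 220.8]
 [287.4 225.9]
 [287.6 212.6]
 [283.9 246.7]] [[273.7 219.6]]
(400, 640, 3)
```

View pics/p6d.png

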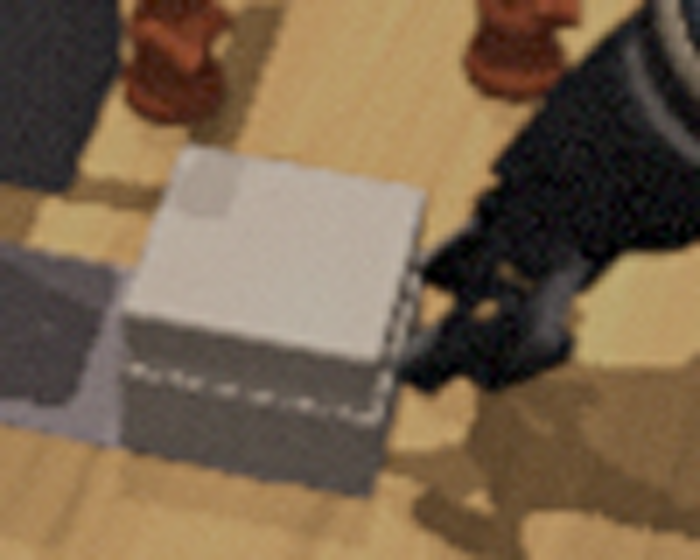

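```bash
python3 -c "
from h import *
s=arm.read_state();R=Ro.from_rotvec(s['ee_rot']).as_matrix();t=np.array(s['eef_pos'])
for xx in (.011,0,-.011):
    f=lambda v:(proj('wrist',[t+R@[xx,-v[0],-v[1]],t+R@[xx,v[0],-v[1]]])-[[277,252],[368,252]]).ravel()
    r=least_squares(f,[.02,.01]);print(xx,r.x,r.fun.round(1))
"
```

```text
0.011 [0.02133565 0.03776732] [-1.1 -0.  -1.1  0. ]
0 [0.02457812 0.01678409] [-1. -0. -1.  0.]
-0.011 [ 0.02782061 -0.00419924] [-1. -0. -1.  0.]
```

Both cameras agree the mould sits at x≈-136 mm. So the half-open fingertips stand about 38 mm behind the nominal TCP, with the tips at z≈50. I'll back off, lower while checking the force, and push on.

```bash
python3 -m jog '[-4.3,0,-2.5,0,0,0,0.4,-3.9,0,6.5,0,0,0,0.4,-4,0,6.5,0,0,0,0.4,0,0,0,0,0,0,0.4]'
python3 -c "
from h import *
st()
im=save('wrist','p7')
for v in (260,270,280): print(rowedges(im,v,240,400))
"
```

```text
time: 15.5
eef_pos: [0.503, -0.1112, 0.0017]
ee_rot: [-2.997, -0.182, -0.817]
contact_force: [-0.2, 0.5, -1.2]
opening: 0.399
gripper_force: 0.0
t 15.5 press-frame tcp [-181.    -0.8    1.7] axes x,y,z in press
 [[ 0.862  0.002  0.507]
 [ 0.    -1.     0.002]
 [ 0.507 -0.002 -0.862]] 
F [-0.1  0.5 -1.2] q [-0.38  0.16 -0.94 -0.01  0.24  2.7 ]
[(260, np.float64(17.2)), (269, np.float64(6.3)), (280, np.float64(26.1)), (287, np.float64(31.0)), (296, np.float64(22.7)), (358, np.float64(32.0)), (364, np.float64(25.3)), (375, np.float64(8.2)), (385, np.float64(16.4))]
[(253, np.float64(33.0)), (265, np.float64(21.9)), (278, np.float64(26.1)), (287, np.float64(29.8)), (295, np.float64(20.9)), (328, np.float64(6.1)), (352, np.float64(18.8)), (357, np.float64(28.4)), (367, np.float64(26.3)), (380, np.float64(23.7)), (392, np.float64(44.7))]
[(249, np.float64(26.3)), (262, np.float64(22.2)), (275, np.float64(26.4)), (288, np.float64(29.2)), (297, np.float64(21.3)), (357, np.float64(29.2)), (370, np.float64(24.9)), (383, np.float64(25.1)), (396, np.float64(41.2))]
```

```bash
python3 -m jog '[6.9,0.2,4.05,0,0,0,0.4,6.9,0.2,4.05,0,0,0,0.4,6.9,0.2,4.05,0,0,0,0.4,6.9,0.2,4.05,0,0,0,0.4,6.9,0.2,4.05,0,0,0,0.4,6.9,0.2,4.05,0,0,0,0.4,4.3,0.2,2.5,0,0,0,0.4,0,0,0,0,0,0,0.4]'
python3 -c "
from h import *
st()
im=save('wrist','p8')
for v in (120,160,200): print(v,[(u,d,pf('wrist',(u,v),.084)[:2]) for u,d in rowedges(im,v,170,470)])
print('rear',edge('wrist',320,220,262,.084))
"
```

```text
time: 16.35
eef_pos: [0.5582, -0.1066, 0.0039]
ee_rot: [-2.997, -0.183, -0.823]
contact_force: [0.8, 0.4, -0.7]
opening: 0.4
gripper_force: 0.0
t 16.35 press-frame tcp [-125.6   -2.8    3.9] axes x,y,z in press
 [[ 0.86   0.003  0.51 ]
 [ 0.001 -1.     0.004]
 [ 0.51  -0.003 -0.86 ]] 
F [ 0.9  0.3 -0.7] q [-0.32  0.22 -0.84  0.01  0.22  2.76]
120 [(201, np.float64(11.6), array([-89.4,  42.5])), (341, np.float64(6.7), array([-89.2,  -9.8])), (389, np.float64(7.3), array([-89.2, -27.7])), (432, np.float64(22.3), array([-89.1, -43.8])), (459, np.float64(21.6), array([-89.1, -54. ]))]
160 [(197, np.float64(14.0), array([-105.1,   42.7])), (325, np.float64(6.7), array([-104.9,   -3.8])), (440, np.float64(22.5), array([-104.8,  -45.7]))]
200 [(194, np.float64(11.2), array([-119.9,   42.6])), (437, np.float64(13.5), array([-119.7,  -43.5]))]
rear (320, 240, array([-134.2,   -2. ,   84. ]))
```

```bash
python3 -m jog '[-10.3,0,-6.1,0,0,0,0.4,0,0,0,0,0.14,0,0.4,0,0,0,0,0.14,0,0.4,0,0,0,0,0,0,0.4]'
python3 -c "
from h import *
st()"
```

```text
time: 16.85
eef_pos: [0.544, -0.1085, -0.0029]
ee_rot: [-2.897, -0.17, -1.09]
contact_force: [0.5, 0.1, -0.9]
opening: 0.4
gripper_force: 0.0
t 16.85 press-frame tcp [-140.    -3.    -2.9] axes x,y,z in press
 [[ 0.752 -0.002  0.659]
 [-0.003 -1.    -0.001]
 [ 0.659 -0.001 -0.752]] 
F [ 0.5  0.  -0.9] q [-0.4   0.28 -1.08 -0.44  0.33  2.74]
```

```bash
python3 -m jog '[4.5,0,4,0,0,0,0.4,4.5,0,4,0,0,0,0.4,0,0,0,0,0.1,0,0.4,0,0,0,0,0,0,0.4,5.5,0,5.85,0,0,0,0.4,5.5,0,5.85,0,0,0,0.4,5.5,0,5.85,0,0,0,0.4,5.5,0,5.85,0,0,0,0.4,0,0,0,0,0,0,0.4]'
python3 -c "
from h import *
st()"
```

```text
time: 17.75
eef_pos: [0.5976, -0.106, 0.0015]
ee_rot: [-2.839, -0.173, -1.215]
contact_force: [1.2, 0.5, 0.0]
opening: 0.4
gripper_force: 0.0
t 17.75 press-frame tcp [-86.4  -6.9   1.5] axes x,y,z in press
 [[ 0.69   0.001  0.724]
 [ 0.002 -1.    -0.001]
 [ 0.724  0.002 -0.69 ]] 
F [1.2 0.3 0. ] q [-0.37  0.37 -1.07 -0.62  0.35  2.79]
```

```bash
cat > mm.py <<'E'
from h import *
def meas(name):
    im=save('wrist',name)
    for v in (90,120,150,180): print(v,[(u,d,pf('wrist',(u,v),.084)[:2]) for u,d in rowedges(im,v,150,500) if not 240<u<390])
    print('rear',edge('wrist',320,170,290,.084))
E
python3 -c "
from mm import *
meas('p9')"
```

```text
90 [(202, np.float64(7.4), array([-53.6,  42.4])), (216, np.float64(21.2), array([-53.6,  36.7])), (406, np.float64(32.4), array([-53.5, -41.7]))]
120 [(194, np.float64(7.1), array([-69.7,  42.8])), (415, np.float64(26.9), array([-69.5, -43.4])), (438, np.float64(24.3), array([-69.5, -52.3]))]
150 [(190, np.float64(10.1), array([-84. ,  41.6])), (420, np.float64(27.1), array([-83.8, -43.4])), (445, np.float64(24.3), array([-83.8, -52.6]))]
180 [(181, np.float64(10.3), array([-97. ,  42.3])), (426, np.float64(17.8), array([-96.8, -43.7])), (453, np.float64(24.2), array([-96.7, -53.2]))]
rear (320, 229, array([-116. ,   -6.5,   84. ]))
```

View pics/p9.png

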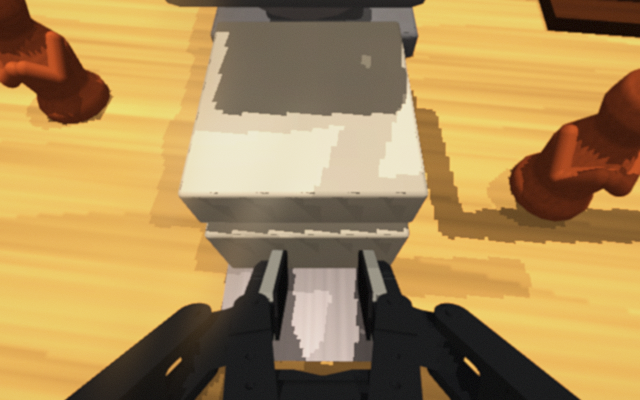

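The wrist view shows the mould on the bed. Its rear top edge is at row 194 (cols 181–427), and the bed's left edge is in line with its foot at (226,268). The fingers sit about 6 mm to the right of the mould's centre, so I'll recentre and push on.

```bash
python3 -m jog '[-3.5,-3,-3.6,0,0,0,0.4,0,-3.5,0,0,0,0,0.4,5.5,0,5.8,0,0,0,0.4,5.5,0,5.8,0,0,0,0.4,5.5,0,5.8,0,0,0,0.4,5.5,0,5.8,0,0,0,0.4,5.5,0,5.8,0,0,0,0.4,0,0,0,0,0,0,0.4]'
python3 -c "
from mm import *
st();meas('p10')"
```

```text
time: 18.65
eef_pos: [0.6313, -0.0954, 0.001]
ee_rot: [-2.839, -0.173, -1.215]
contact_force: [-0.2, 0.4, 0.8]
opening: 0.401
gripper_force: 0.0
t 18.65 press-frame tcp [-51.7  -0.4   1. ] axes x,y,z in press
 [[ 0.69   0.001  0.723]
 [ 0.002 -1.    -0.001]
 [ 0.723  0.002 -0.69 ]] 
F [-0.1  0.4  0.8] q [-0.31  0.4  -1.01 -0.59  0.31  2.83]
90 [(157, np.float64(20.9), array([-19.3,  67.1])), (477, np.float64(30.9), array([-19.1, -64.3]))]
120 [(212, np.float64(12.0), array([-35.2,  42. ])), (226, np.float64(26.7), array([-35.2,  36.6])), (393, np.float64(11.0), array([-35.1, -28.2])), (428, np.float64(29.8), array([-35.1, -41.8])), (434, np.float64(10.7), array([-35.1, -44.1]))]
150 [(206, np.float64(9.9), array([-49.5,  42. ])), (222, np.float64(25.6), array([-49.5,  36.1])), (434, np.float64(30.5), array([-49.4, -41.9])), (440, np.float64(26.0), array([-49.4, -44.1])), (452, np.float64(15.9), array([-49.4, -48.5]))]
180 [(200, np.float64(9.4), array([-62.4,  41.9])), (217, np.float64(27.8), array([-62.4,  36. ])), (430, np.float64(28.9), array([-62.3, -38.5])), (446, np.float64(25.0), array([-62.2, -44.1])), (461, np.float64(23.2), array([-62.2, -49.3]))]
rear (320, 195, array([-68.8,  -0. ,  84. ]))
```

```bash
python3 -m jog '[4.1,-0.2,4.3,0,0,0,0.4,4.1,-0.2,4.3,0,0,0,0.4,3.4,-0.2,3.6,0,0,0,0.4,1.4,-0.1,1.5,0,0,0,0.4,1,0,1.1,0,0,0,0.4,1,0,1.1,0,0,0,0.4,0,0,0,0,0,0,0.4]'
python3 -c "
from mm import *
st();meas('p11')"
```

```text
time: 19.45
eef_pos: [0.6502, -0.0921, -0.0003]
ee_rot: [-2.84, -0.17, -1.21]
contact_force: [-8.1, -1.9, 4.4]
opening: 0.399
gripper_force: 4.1
t 19.45 press-frame tcp [-32.6   0.6  -0.3] axes x,y,z in press
 [[ 0.693 -0.001  0.721]
 [ 0.001 -1.    -0.002]
 [ 0.721  0.002 -0.693]] 
F [-8.2 -0.9  4.4] q [-0.29  0.41 -0.97 -0.57  0.3   2.85]
90 []
120 []
150 []
180 [(199, np.float64(10.3), array([-43.1,  42.7])), (215, np.float64(14.0), array([-43.1,  37.2])), (446, np.float64(18.9), array([-43.1, -42.6])), (464, np.float64(21.2), array([-43.1, -48.8]))]
rear (320, 268, array([-74. ,   0.7,  84. ]))
```

```bash
python3 -m jog '[0.8,0,0.8,0,0,0,0.4,0.7,0,0.7,0,0,0,0.4,0,0,0,0,0,0,0.4]'
python3 -c "
from mm import *
st()
im=arm.get_image('wrist')
for v in (176,182,188,192): print(v,[(u,d,pf('wrist',(u,v),.084)[:2]) for u,d in rowedges(im,v,150,500) if not 240<u<390])
for u in (230,270,370,410): print(edge('wrist',u,185,225,.084))
"
```

```text
time: 19.85
eef_pos: [0.6503, -0.0917, -0.001]
ee_rot: [-2.842, -0.169, -1.207]
contact_force: [-20.5, -1.4, 11.4]
opening: 0.405
gripper_force: 10.6
t 19.85 press-frame tcp [-32.4   0.9  -1. ] axes x,y,z in press
 [[ 0.694 -0.002  0.72 ]
 [-0.    -1.    -0.003]
 [ 0.72   0.002 -0.694]] 
F [-20.5   1.1  11.4] q [-0.29  0.41 -0.97 -0.57  0.29  2.85]
176 [(199, np.float64(10.4), array([-41.4,  42.9])), (216, np.float64(26.1), array([-41.4,  37. ])), (448, np.float64(13.0), array([-41.6, -43. ])), (461, np.float64(13.8), array([-41.6, -47.5]))]
182 [(198, np.float64(10.4), array([-43.8,  42.8])), (219, np.float64(25.0), array([-43.9,  35.6])), (448, np.float64(17.1), array([-44. , -42.6])), (465, np.float64(22.2), array([-44. , -48.4]))]
188 [(197, np.float64(11.1), array([-46.2,  42.8])), (218, np.float64(25.7), array([-46.2,  35.6])), (448, np.float64(20.7), array([-46.3, -42.2])), (466, np.float64(22.8), array([-46.3, -48.3]))]
192 [(196, np.float64(10.4), array([-47.7,  42.8])), (217, np.float64(23.6), array([-47.8,  35.8])), (449, np.float64(23.5), array([-47.8, -42.3])), (466, np.float64(15.8), array([-47.9, -48. ]))]
(230, 222, array([-58.7,  29.9,  84. ]))
(270, 221, array([-58.4,  17.1,  84. ]))
(370, 222, array([-58.8, -15. ,  84. ]))
(410, 222, array([-58.8, -27.8,  84. ]))
```

Seated: 20 N against the stop with no further motion, y≈+0.2 mm, and square. I'll withdraw, rise, and go to the lever with the fingers shut.

```bash
python3 -m jog '[-3.5,0,-3.6,0,0,0,0.4,-14,0,-14.4,0,0,0,0.4,-14,0,-14.4,0,0,0,0.4,-14,0,-14.4,0,0,0,0.4,-14,0,-14.4,0,0,0,0.4,-14,0,-14.4,0,0,0,0.4,-14,0,-14.4,0,0,0,0.2,28,0,-33,0,0,0,0,30,0,-33,0,0,0,0,34,0,-33,0,0,0,0]'
python3 -m jog '[34,0,-33,0,0,0,0,34,0,-33,0,0,0,0,34,0,-33,0,0,0,0,34,0,-33,0,0,0,0,34,0,-33,0,0,0,0,34,0,-33,0,0,0,0,0,0,0,0,-0.133,0,0,0,0,0,0,-0.133,0,0,0,0,0,0,-0.133,0,0,0,0,0,0,-0.133,0,0]'
python3 -m jog '[0,0,0,0,-0.133,0,0,0,0,0,0,-0.133,0,0,0,0,0,0,0,0,0]'
python3 -c "
from h import *
st()
ob=[];save('scene','l1')
for c in('scene','side'):
    arm.get_image(c)
    for k in('lever_grip','lever_hinge'):
        print(c,k,proj(c,Tp(PR,KP[k]))[0].round(),[(np.round(r['at']),round(r['confidence'],2)) for r in arm.place_of(k,c)])
"
```

```text
time: 21.1
eef_pos: [0.5331, -0.1161, 0.1437]
ee_rot: [-2.842, -0.176, -1.183]
contact_force: [1.5, -0.9, -1.1]
opening: -0.003
gripper_force: 0.0
time: 22.1
eef_pos: [0.5372, -0.1183, 0.4284]
ee_rot: [-3.087, -0.198, -0.397]
contact_force: [1.0, -0.7, 0.2]
opening: -0.0
gripper_force: 0.0
time: 22.4
eef_pos: [0.5423, -0.1182, 0.4196]
ee_rot: [-3.123, -0.204, 0.035]
contact_force: [2.0, -0.1, -1.5]
opening: 0.004
gripper_force: 0.0
t 22.4 press-frame tcp [-142.8  -12.4  419.6] axes x,y,z in press
 [[ 1.     0.01  -0.022]
 [ 0.01  -1.    -0.013]
 [-0.022  0.012 -1.   ]] 
F [ 2.  -0.3 -1.5] q [-0.22  0.37  0.75  1.98  0.    2.79]
scene lever_grip [207. 181.] [(array([204., 180.]), 0.96), (array([267., 271.]), 0.55), (array([322., 281.]), 0.38)]
scene lever_hinge [234. 238.] [(array([232., 240.]), 0.75)]
side lever_grip [328.  89.] [(array([330.,  88.]), 0.95)]
side lever_hinge [286. 144.] [(array([285., 145.]), 0.77), (array([314., 178.]), 0.6)]
```

```bash
python3 -m jog '[14,46,0,0,0,0,0,14,46,0,0,0,0,0,14,46,0,0,0,0,0,0,0,30,0,0,0,0,0,0,30,0,0,0,0,0,0,20,0,0,0,0,0,0,0,0,0,0,0]'
python3 -c "
from h import *
st(); im=save('wrist','l2')
s=save('side','l3'); cv2.imwrite('pics/l4.png',np.vstack([cv2.resize(s[20:140,240:440],None,fx=2.5,fy=2.5),cv2.resize(im[150:,:],(500,195))])[:,:,::-1])
"
```

```text
time: 23.45
eef_pos: [0.5903, -0.2375, 0.3507]
ee_rot: [-3.126, -0.199, 0.016]
contact_force: [0.1, -0.8, 0.3]
opening: 0.0
gripper_force: 0.0
t 23.45 press-frame tcp [-109.5 -136.6  350.7] axes x,y,z in press
 [[ 1.     0.007 -0.01 ]
 [ 0.007 -1.    -0.01 ]
 [-0.01   0.01  -1.   ]] 
F [ 0.  -0.8  0.3] q [-0.38  0.49  0.75  1.85  0.    2.63]
```

View pics/l4.png

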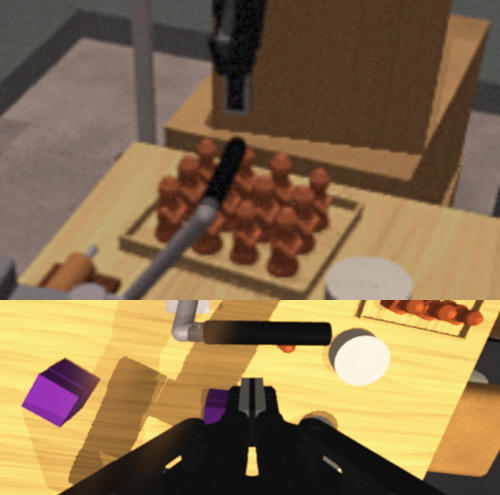

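The side crop shows the shut fingertips above the lever's black grip. The wrist crop shows the grip running level ahead of the tips, so I'll centre over it and come down.

```bash
python3 -m jog '[17,13,0,0,0,0,0,0,0,15,0,0,0,0,0,0,10,0,0,0,0,0,0,5,0,0,0,0,0,0,0,0,0,0,0]'
python3 -c "
from h import *
st()"
python3 -m jog '[0,0,5,0,0,0,0,0,0,5,0,0,0,0,0,0,0,0,0,0,0]'
python3 -c "
from h import *
st()
arm.get_image('side');print([(np.round(r['at'],1),round(r['confidence'],2)) for r in arm.place_of('lever_grip','side')[:1]])"
```

```text
time: 24.05
eef_pos: [0.6105, -0.2482, 0.3226]
ee_rot: [-3.128, -0.201, 0.011]
contact_force: [0.2, 0.7, 0.5]
opening: -0.001
gripper_force: 0.0
t 24.05 press-frame tcp [ -90.7 -149.7  322.6] axes x,y,z in press
 [[ 1.     0.008 -0.006]
 [ 0.008 -1.    -0.008]
 [-0.006  0.008 -1.   ]] 
F [0.3 0.6 0.5] q [-0.39  0.51  0.73  1.79  0.    2.63]
time: 24.35
eef_pos: [0.6103, -0.2481, 0.3109]
ee_rot: [-3.127, -0.201, 0.014]
contact_force: [-0.0, -0.1, 0.2]
opening: 0.002
gripper_force: 0.0
t 24.35 press-frame tcp [ -90.8 -149.5  310.9] axes x,y,z in press
 [[ 1.     0.008 -0.008]
 [ 0.008 -1.    -0.009]
 [-0.008  0.009 -1.   ]] 
F [-0.  -0.1  0.2] q [-0.39  0.51  0.69  1.76  0.    2.63]
[(array([331.6,  87.1]), 0.88)]
```

```bash
for i in 1 2 3 4; do :; done; python3 -m jog '[0,0,5,0,0,0,0,0,0,4,0,0,0,0,0,0,0,0,0,0,0]'; python3 -m jog '[0,0,4,0,0,0,0,0,0,4,0,0,0,0,0,0,0,0,0,0,0]'; python3 -m jog '[0,0,4,0,0,0,0,0,0,4,0,0,0,0,0,0,0,0,0,0,0]'
python3 -c "
from h import *
st()
arm.get_image('side');print([(np.round(r['at'],1),round(r['confidence'],2)) for r in arm.place_of('lever_grip','side')[:1]])"
```

```text
time: 24.75
eef_pos: [0.6102, -0.2481, 0.3014]
ee_rot: [-3.126, -0.201, 0.015]
contact_force: [-0.3, 1.0, -0.2]
opening: 0.0
gripper_force: 0.0
time: 25.05
eef_pos: [0.6102, -0.248, 0.2935]
ee_rot: [-3.127, -0.201, 0.014]
contact_force: [-0.0, 0.3, 0.0]
opening: 0.0
gripper_force: 0.0
time: 25.35
eef_pos: [0.6092, -0.2483, 0.2874]
ee_rot: [-3.128, -0.2, 0.013]
contact_force: [-4.0, -0.3, 10.1]
opening: -0.001
gripper_force: 5.1
t 25.35 press-frame tcp [ -92.  -149.6  287.4] axes x,y,z in press
 [[ 1.     0.008 -0.008]
 [ 0.008 -1.    -0.008]
 [-0.008  0.007 -1.   ]] 
F [-4.   0.1 10.1] q [-0.39  0.49  0.6   1.69  0.    2.63]
[(array([330.5,  89.7]), 0.64)]
```

```bash
python3 -m jog '[-8,0,4,0,0,0,0,-10.5,0,9.5,0,0,0,0,-9.5,0,10.3,0,0,0,0,-8.4,0,11,0,0,0,0,0,0,0,0,0,0,0]'
python3 -c "
from h import *
st()"
python3 -m jog '[-7.6,0,11.8,0,0,0,0,-6.4,0,12.4,0,0,0,0,-5.4,0,12.9,0,0,0,0,-4.1,0,13.3,0,0,0,0,-3.1,0,10,0,0,0,0,0,0,0,0,0,0,0]'
python3 -c "
from h import *
st()
save('side','l5');print([(np.round(r['at'],1),round(r['confidence'],2)) for r in arm.place_of('lever_grip','side')[:2]],proj('side',Tp(PR,[[-.1545,-.15,.221],[-.159,-.15,.197]])))"
```

```text
time: 25.95
eef_pos: [0.5717, -0.2527, 0.2517]
ee_rot: [-3.127, -0.199, 0.016]
contact_force: [-3.2, -1.1, 7.2]
opening: -0.004
gripper_force: 3.5
t 25.95 press-frame tcp [-129.8 -149.4  251.7] axes x,y,z in press
 [[ 1.     0.007 -0.01 ]
 [ 0.007 -1.    -0.008]
 [-0.01   0.008 -1.   ]] 
F [-3.3 -0.8  7.2] q [-0.42  0.42  0.39  1.55  0.    2.6 ]
time: 26.55
eef_pos: [0.5458, -0.2557, 0.191]
ee_rot: [-3.127, -0.2, 0.015]
contact_force: [-3.0, -1.1, 6.3]
opening: -0.0
gripper_force: 2.7
t 26.55 press-frame tcp [-155.8 -149.3  191. ] axes x,y,z in press
 [[ 1.     0.008 -0.009]
 [ 0.008 -1.    -0.008]
 [-0.009  0.008 -1.   ]] 
F [-3.1 -0.8  6.3] q [-0.44  0.39  0.18  1.38  0.    2.57]
[(array([352.7, 126.4]), 0.59)] [[351.14918025 123.31475702]
 [352.28599921 131.06390138]]
```

```bash
python3 -m jog '[-1,0,5,0,0,0,0,-1,0,5,0,0,0,0,-0.5,0,4,0,0,0,0,0,0,0,0,0,0,0]'
python3 -m jog '[0,0,2,0,0,0,0,0,0,2,0,0,0,0,0,0,0,0,0,0,0]'
python3 -c "
from h import *
st()"
```

```text
time: 27.05
eef_pos: [0.5442, -0.2558, 0.178]
ee_rot: [-3.128, -0.201, 0.013]
contact_force: [-3.5, -1.2, 5.8]
opening: -0.005
gripper_force: 2.8
time: 27.35
eef_pos: [0.5443, -0.2558, 0.1747]
ee_rot: [-3.128, -0.201, 0.012]
contact_force: [-3.7, -0.7, 8.7]
opening: 0.002
gripper_force: 4.0
t 27.35 press-frame tcp [-157.3 -149.2  174.7] axes x,y,z in press
 [[ 1.     0.008 -0.007]
 [ 0.008 -1.    -0.008]
 [-0.007  0.008 -1.   ]] 
F [-3.8 -0.3  8.7] q [-0.44  0.39  0.14  1.34  0.    2.57]
```

Not clearly at the stop yet, so I'll creep on until the force rises.

```bash
python3 -m jog '[0,0,1.5,0,0,0,0,0,0,1.5,0,0,0,0,0,0,0,0,0,0,0]'; python3 -m jog '[0,0,1,0,0,0,0,0,0,1,0,0,0,0,0,0,0,0,0,0,0]'
python3 -c "
from h import *
st()"
```

```text
time: 27.65
eef_pos: [0.5443, -0.2559, 0.1737]
ee_rot: [-3.129, -0.201, 0.01]
contact_force: [-8.9, 1.7, 22.3]
opening: 0.002
gripper_force: 11.2
time: 27.95
eef_pos: [0.5444, -0.256, 0.1731]
ee_rot: [-3.13, -0.201, 0.008]
contact_force: [-12.0, 2.0, 32.2]
opening: -0.0
gripper_force: 16.1
t 27.95 press-frame tcp [-157.3 -149.4  173.1] axes x,y,z in press
 [[ 1.     0.008 -0.005]
 [ 0.008 -1.    -0.006]
 [-0.005  0.006 -1.   ]] 
F [-11.7   3.4  32.2] q [-0.44  0.38  0.14  1.33  0.    2.57]
```

At the stop: 32 N with no further travel. I'll follow the lever back up the arc, then clear it.

```bash
python3 -m jog '[0,0,-7,0,0,0,0,1.5,0,-11,0,0,0,0,3.1,0,-13.6,0,0,0,0,4.1,0,-13.3,0,0,0,0,5.4,0,-12.9,0,0,0,0,6.4,0,-12.4,0,0,0,0,7.6,0,-11.8,0,0,0,0,8.4,0,-11,0,0,0,0,9.5,0,-10.3,0,0,0,0,10.3,0,-9.5,0,0,0,0]'
python3 -m jog '[9,0,-8.4,0,0,0,0,0,0,-10,0,0,0,0,0,0,-30,0,0,0,0,-20,0,-30,0,0,0,0,-40,0,0,0,0,0,0,-40,0,0,0,0,0,0,-40,0,0,0,0,0,0,-40,0,0,0,0,0,0,0,0,0,0,0,0,0]'
python3 -c "
from h import *
st()
a=save('side','e1')
for c in('side','scene'):
    if c=='scene': b=save('scene','e2')
    for k in('lever_grip',): print(c,[(np.round(r['at']),round(r['confidence'],2)) for r in arm.place_of(k,c)[:2]])
    print([(np.round(r['at']),round(r['confidence'],2)) for r in arm.place_of('figure_a',c)],[np.round(r['at']) for r in arm.place_of('spare_mould',c)[:1]])
    m=mask_of('mould',c,proj(c,Tp(PR,[0,0,.04]))[0]); print('mask',m.sum())
cv2.imwrite('pics/e3.png',np.hstack([cv2.resize(a[110:310,180:380],(400,400)),cv2.resize(b[150:350,180:380],(400,400))])[:,:,::-1])
"
```

```text
time: 28.95
eef_pos: [0.6019, -0.2489, 0.2817]
ee_rot: [-3.127, -0.201, 0.012]
contact_force: [-0.1, -0.6, 0.5]
opening: -0.005
gripper_force: 0.1
time: 29.85
eef_pos: [0.4286, -0.2716, 0.3624]
ee_rot: [-3.128, -0.198, 0.012]
contact_force: [0.9, -1.3, 0.5]
opening: -0.003
gripper_force: 0.0
t 29.85 press-frame tcp [-274.1 -151.   362.4] axes x,y,z in press
 [[ 1.     0.006 -0.007]
 [ 0.006 -1.    -0.008]
 [-0.007  0.008 -1.   ]] 
F [ 0.8 -1.4  0.5] q [-0.57  0.22  0.38  1.74  0.    2.45]
side [(array([332.,  88.]), 0.93)]
[(array([251., 258.]), 0.92), (array([361., 174.]), 0.79), (array([312., 179.]), 0.61)] [array([221., 288.])]
mask 1277.0
scene [(array([205., 180.]), 0.63), (array([266., 268.]), 0.47)]
[(array([224., 248.]), 0.81), (array([218., 212.]), 0.62), (array([323., 283.]), 0.61)] [array([355., 297.])]
mask 156.0
```

View pics/e3.png

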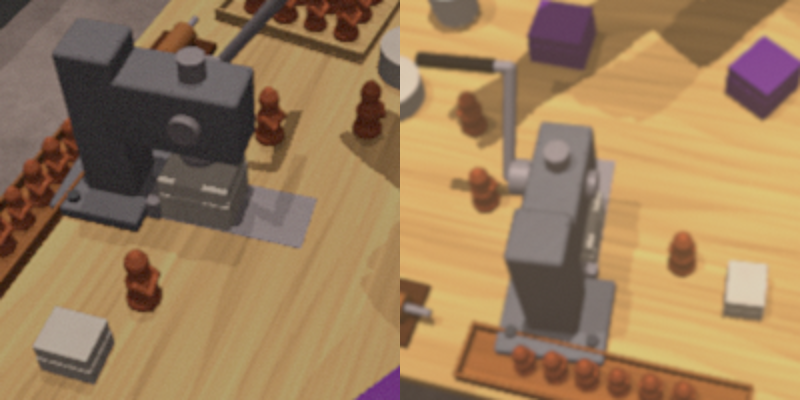

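The mould stands under the ram against the back stop at (200,190). The lever is back at its rest position, the grip at scene pixel (205,180), and the figures and spare mould have not moved. I'm handing the job in.

```bash
python3 -c "
from station import arm
print(arm.close_job())"
```

```text
the job is handed in; nothing more can be done
None
```

The job is handed in: the mould is square against the back stop and centred under the ram to within about 1 mm, the lever went down to its stop and is back up, and the figures and spare mould have not moved. I inferred that the mould closed from the lever reaching its stop and did not measure the slit.

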